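# Hang the mallet in its ring holder

### The job

Pull the mallet up out of the wooden block and hang it in the ring holder with the wider ring: feel for the hole with the end of the handle, lower the handle down through the ring until the head rests on it, upright, and let go. Do not force it against the holder or let it fall into place, and leave the other things on the bench where they are.

Things in the scene. Friction and masses are not known exactly. Their poses are not given: they have to be found in the camera images.
- mallet_head (a point): Centre of the steel head block of a short mallet (157 mm tall, 0.2 to 0.4 kg) that starts upright, handle down, in the block. Grasp the head block: 34 mm (x) by 30 mm across its flat sides (y), from 24 mm below to 16 mm above this point. Round black striking faces, 30 mm in diameter, reach 49 mm out on both sides along x. z: the mallet's axis, up.
- mallet_tip (a point): Centre of the end of the mallet's round wooden handle, 140 mm below mallet_head. The handle is 26 mm in diameter, its flat end has a 1 mm bevel; 110 mm above this end begins a flange 36 mm in diameter and 6 mm thick, whose underside catches on the ring.
- block: Wooden tool block fixed to the bench, 70 (x) by 110 (y) by 72 mm high; origin at the centre of its underside. The mallet stands in the hole in its middle (31 mm wide, 60 mm deep, floor 12 mm above the bench).
- holder: Ring holder to be used, fixed to the bench: steel foot 120 x 90 mm, a post 61 mm along +x from the origin and, held by the post, an eccentric steel bush with a raised ring: 48 mm outside, 28.5 mm bore, 16 mm thick, axis upright, flat upper face 135 mm above the bench; all else is at least 7 mm lower. Origin: on the bench below the bush's middle.
- holder_ring (a point): Middle of that holder's bush, level with the ring's upper face. NOT the hole's centre: ring and hole are eccentric, their centre lies 4.5 mm from this point in a horizontal direction that differs every time and is not measured (the bush is clamped at some angle and will not turn). The height is right.
- small_holder_ring (a point): The same point of a second holder of the same shape whose ring has a bore of only 16 mm: the mallet does not fit there. Not to be used. (Mind the tall filing cabinet that stands to the right of the bench, at x over 0.38 and y below -0.45, and the bench vice behind the holders.)

How it is judged (in metres and radians):
On the way:
1. the mallet is lifted clear out of the block (height (world z) of mallet_head above 0.222 m), for 0.1 s.
At the end, for the whole second after the job is handed in: The mallet hangs at rest in the wider ring with its flange down on the ring's upper face (within 2.5 mm), upright within 0.06 rad, its axis within 9 mm of the bush's middle (z of mallet_head in the frame of holder_ring between 0.0275 and 0.0325 m and horizontal distance between mallet_head and holder_ring below 0.009 m and angle between mallet_head's own z axis and vertical below 0.06 rad and linear speed of mallet below 0.02 m/s); the robot touches nothing.
It fails at once if the mallet is forced against the holder (more than 35 N) (contact force between mallet and holder above 35 N).
It fails at once if another thing on the bench is pushed more than 30 mm away (distance of any of patch_tin, bell, hex_key_set, front_hub, tyre_lever_2, magnet_dish, pliers from where it was at the start of the episode above 0.03 m).
It fails at once if the mallet falls down through the ring instead of being lowered (faster than 0.5 m/s) (linear speed of mallet above 0.5 m/s and horizontal distance between mallet_tip and holder_ring below 0.012 m and z of mallet_tip in the frame of holder_ring below 0 m).
It also fails if it takes over 72 s, if anything falls off the work surface, if the arm or the gripper's body presses on something with over 40 N, if the wrist force passes 120 N, or if a joint passes its speed limit or range.

### The arm

A 7-joint arm with a two-finger parallel gripper is mounted at the origin on a cart in front of the work surface, level with it; the furniture and walls round the work are solid. World frame = base frame: x ahead of the robot, y to its left, z up, the work surface at z = 0. Lengths are in m, angles in degrees, forces in N, time in s.
With the tool pointing down it reaches from about 0.35 to 0.775 m from the base axis. Payload 3.1 kg.
Tool frame: the origin (TCP) lies on the centre line of the jaws, within the pads' length; the fingertips stand 17 mm ahead of it and the grasp point (between the pads) lies 2 mm behind it (robot.tip_reach is the distance from the TCP to the fingertips, in m); z points along the fingers, y is the direction in which the jaws open and shut (so a half turn about z gives the same grasp; the last joint's range is limited). The gripper opens to 85 mm and grips with 20 to 120 N. Pads are 22 mm wide; open, the fingers measure 114 mm over their backs; the gripper's body (76 mm by 85 mm) begins 54 mm behind the grasp point. The pads swing forward as they close: fully open they stand 13 mm farther back than shut.
Start: joints at [-65.529, 17.813, 0.802, 86.603, -0.252, 75.585, -1.558], TCP at [0.248, 0.491, 0.248] pointing down, gripper open.
Joint ranges: [-154.91, 154.91], [-16.99, 109.72], [-72.82, 74.43], [7.12, 147.25], [-82.49, 262.49], [11.32, 116.49], [-174.64, 174.64]. Speed limits (degrees/s): [159.86, 159.86, 180, 180, 180, 180, 180].

### API

Orientations are given as [roll, pitch, yaw] about the fixed x, y, z axes, in that order (R = Rz(yaw) Ry(pitch) Rx(roll)).
In Python, from station import robot, fingers, vision, workorder, recognise gives the robot as it stands. Calls block until the motion is done:
- robot.move_to(position, orientation): joint-space move of the TCP to a pose.
- robot.line_to(position, orientation=None, velocity=0.15, f_stop=None): straight line of the TCP; orientation=None keeps the orientation; velocity is the mean speed in m/s. With f_stop (N) it stops when the force on the tool has changed by that much, and returns True; else False.
- robot.move_j(angles): joint-space move.
- fingers.gripper_to(opening, force=None): opening from 0.0 (shut) to 1.0 (fully open); force is the grip in N (None keeps the last); returns when the fingers have stopped.
- robot.pause(seconds).
- robot.inverse_kinematics(position, orientation): joint angles nearest the present ones, or None.
- vision.grab_frame(name): name is "scene" or "top" or "wrist"; returns the picture (384x512x3 uint8, red, green, blue); there is no depth.
- vision.calibration(name): a dict with "mtx" (3x3 intrinsics, pixels), "extrinsics" (4x4, takes a point from world to camera coordinates); the wrist camera has in their place "T_tool_cam" (4x4, takes a point from camera to tool coordinates, whose origin is the TCP and whose axes are the flange's). Camera axes: x right, y up, looking along -z (the intrinsics and any distortion apply to the point x, -y, -z); pixel columns grow to the right and rows downward; lengths in m; the calibration is good to about 2 mm. The wrist camera is an equidistant fisheye: a pixel r from the principal point sees the ray r / f radians off the axis. A picture is of the moment at which its call begins: read the wrist's pose just before it. calibration takes no time and is no camera call.
A pose or a line that the arm cannot do raises robot.PlanningError and nothing moves.
- workorder.close_job(): hands the job in, once; it reports no verdict.
Trained networks look in the newest picture that a camera, given by its name, has taken for a name from the list of things; names that differ only in an ending like _2 or _b are one class to them, and where a whole thing is asked for, a point or a joint stands for the part that bears it (a point fixed in the world has none). Each returns a list of dicts, best first, with "p" (0 to 1); they miss things now and then, are a little off and sometimes report something else, mostly with a low value. They report only what shows in the picture. A call takes as long as a camera call.
- recognise(label, camera): "rect" ([centre column, centre row, width, height] in pixels, round what is visible of it).
Readings, each from a call of its own:
- robot.current_time_s(): time.
- robot.current_joint_positions(): joint angles.
- robot.current_dq(): joint speeds.
- robot.current_joint_torque(): joint torques, N m.
- robot.current_tool_pos(): TCP position.
- robot.current_eef_rot(): TCP orientation.
- robot.current_contact_force(): force on the tool from outside, world axes, zero at the start.
- robot.current_torque(): the same for the moment, N m.
- robot.current_finger_gap(): opening from 0.0 (shut) to 1.0 (fully open).
Only numpy, scipy, OpenCV 4.12 (cv2) and the standard library are available. Lean on these libraries where they do the work, as an engineer would, in place of code of your own. Each camera call takes 0.05 s, during which the arm holds its last target.

## Working session

There is one attempt and no reset: what is moved stays moved. The work goes in short steps, each a Python script; the robot and the scene stay as the last script left them, time stands still between calls to the robot, and variables do not carry over. Pictures are saved under pics/ and viewed, and the job is handed in when it is done.

```bash
ls; mkdir -p pics
cat > h.py <<'E'
from station import robot, fingers, vision, workorder, recognise
import numpy as np, cv2
def save(name,f):
    im=vision.grab_frame(name); cv2.imwrite('pics/'+f+'.png',cv2.cvtColor(im,cv2.COLOR_RGB2BGR)); return im
E
python3 - <<'E'
from h import *
for c in ['scene','top','wrist']:
    save(c,c+'0')
    k=vision.calibration(c); print(c,{a:(np.round(b,4).tolist() if not isinstance(b,str) else b) for a,b in k.items()})
    for n in ['mallet_head','mallet_tip','block','holder','holder_ring','small_holder_ring']:
        try: print(n,[(np.round(d['rect'],1).tolist(),round(d['p'],2)) for d in recognise(n,c)])
        except Exception as e: print(n,e)
print(robot.current_time_s(),robot.current_tool_pos(),robot.current_eef_rot())
E
```

```text
pics
scene {'mtx': [[393.3741, 0.0, 257.9224], [0.0, 393.3741, 190.9674], [0.0, 0.0, 1.0]], 'extrinsics': [[0.5931, -0.8051, -0.0078, -0.3114], [0.6173, 0.4485, 0.6464, -0.3786], [-0.5169, -0.3882, 0.763, -0.8482], [0.0, 0.0, 0.0, 1.0]]}
mallet_head [([187.6, 154.4, 27.6, 40.4], 0.78)]
mallet_tip [([187.6, 156.1, 25.4, 40.7], 0.64)]
block [([191.4, 178.9, 44.9, 41.0], 0.81)]
holder [([335.2, 267.6, 54.3, 68.3], 0.63)]
holder_ring [([335.6, 270.8, 53.8, 66.1], 0.86)]
small_holder_ring [([272.6, 214.5, 47.3, 59.2], 0.76)]
top {'mtx': [[422.6131, 0.0, 252.1187], [0.0, 422.6131, 194.977], [0.0, 0.0, 1.0]], 'extrinsics': [[0.0134, -0.9997, 0.0206, -0.0502], [0.9926, 0.0158, 0.1202, -0.4944], [-0.1205, 0.0188, 0.9925, -1.1818], [0.0, 0.0, 0.0, 1.0]]}
mallet_head [([159.0, 189.3, 23.2, 44.8], 0.69)]
mallet_tip [([159.8, 191.2, 20.5, 38.5], 0.68)]
block [([164.6, 193.3, 43.7, 22.4], 0.8)]
holder [([336.5, 205.4, 34.0, 38.6], 0.87)]
holder_ring [([335.2, 208.1, 37.3, 37.1], 0.65)]
small_holder_ring [([257.2, 189.7, 42.9, 44.6], 0.79)]
wrist {'mtx': [[297.3186, 0.0, 259.8692], [0.0, 297.3186, 193.285], [0.0, 0.0, 1.0]], 'T_tool_cam': [[0.0003, 0.9514, 0.308, 0.0785], [1.0, -0.0005, 0.0006, -0.0003], [0.0007, 0.308, -0.9514, -0.1255], [0.0, 0.0, 0.0, 1.0]]}
mallet_head []
mallet_tip []
block [([169.7, 352.1, 62.5, 46.3], 0.5)]
holder [([27.9, 358.1, 12.1, 13.9], 0.59)]
holder_ring [([26.2, 361.9, 11.8, 8.6], 0.53)]
small_holder_ring [([106.2, 373.9, 20.9, 20.2], 0.77)]
1.05 [0.24848622 0.49069387 0.2483024 ] [1.79999392e+02 1.06394495e-03 1.53142760e+02]
```

Run:
```python
import cv2
s=cv2.imread('pics/scene0.png');t=cv2.imread('pics/top0.png')
cv2.imwrite('pics/scene0z.png',cv2.resize(s[110:330,140:400],None,fx=3,fy=2.7,interpolation=2))
cv2.imwrite('pics/top0z.png',cv2.resize(t[130:270,120:380],None,fx=3,fy=3,interpolation=2))
```

```text
(no output)
```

View pics/scene0.png

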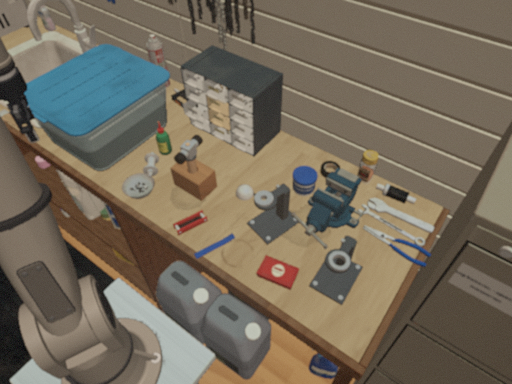

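View pics/top0.png

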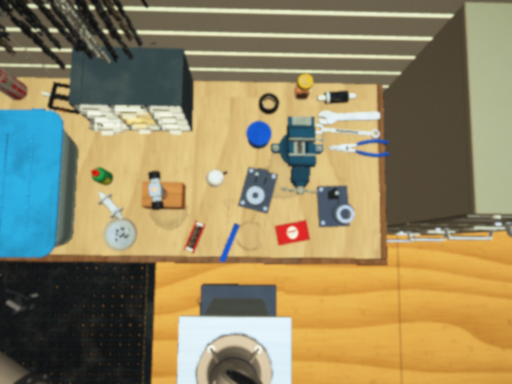

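```bash
ls pics
```

```text
scene0.png
scene0z.png
top0.png
top0z.png
wrist0.png
```

View pics/wrist0.png

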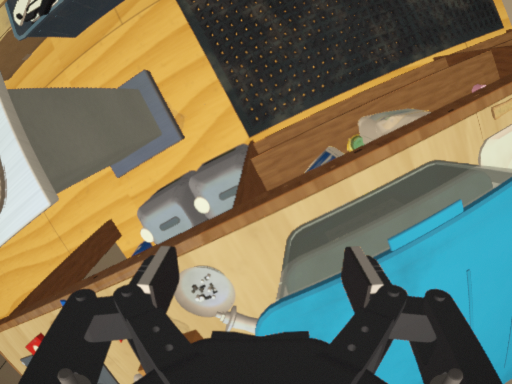

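View pics/scene0z.png

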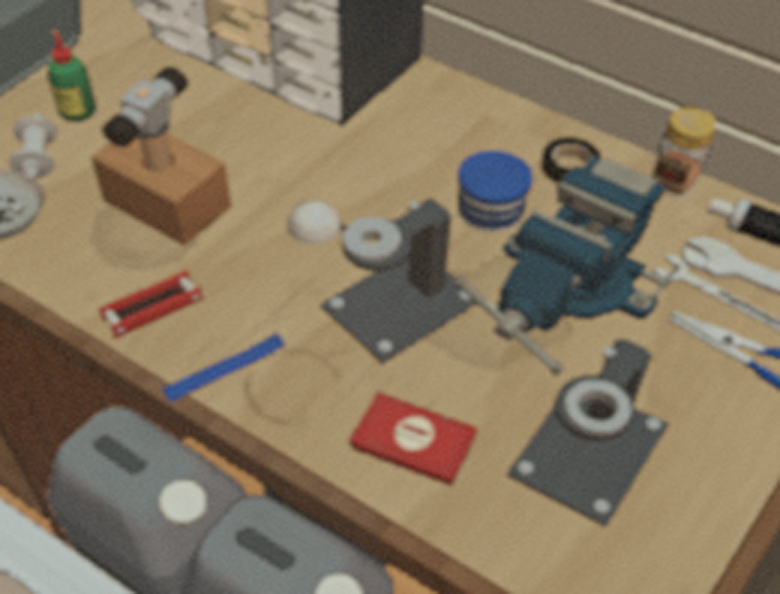

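View pics/top0z.png

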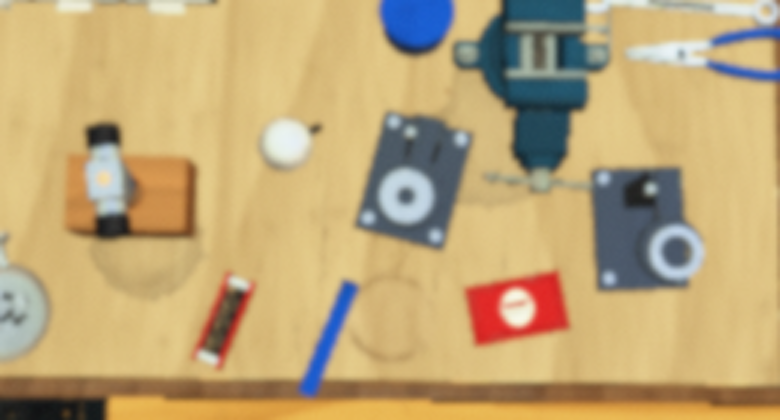

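```bash
cat >> h.py <<'E'
def cam(c):
    k=vision.calibration(c); E=np.array(k['extrinsics']); return np.array(k['mtx']),E
def ray(c,u,v):
    K,E=cam(c); d=np.array([(u-K[0,2])/K[0,0],-(v-K[1,2])/K[1,1],-1.]); R=E[:3,:3]
    return -R.T@E[:3,3], R.T@d
def onz(c,u,v,z):
    o,d=ray(c,u,v); return o+d*(z-o[2])/d[2]
def tri(rs):
    A=0;b=0
    for o,d in rs:
        d=d/np.linalg.norm(d);P=np.eye(3)-np.outer(d,d);A=A+P;b=b+P@o
    return np.linalg.solve(A,b)
from scipy.spatial.transform import Rotation as Ro
def toolT(): 
    T=np.eye(4);T[:3,3]=robot.current_tool_pos();T[:3,:3]=Ro.from_euler('xyz',robot.current_eef_rot(),degrees=True).as_matrix();return T
def wray(T,u,v):
    k=vision.calibration('wrist');K=np.array(k['mtx']);M=T@np.array(k['T_tool_cam'])
    x,y=u-K[0,2],v-K[1,2];r=np.hypot(x,y);th=r/K[0,0];s=np.sin(th)/max(r,1e-9)
    d=np.array([x*s,-y*s,-np.cos(th)]);return M[:3,3],M[:3,:3]@d
def wonz(T,u,v,z):
    o,d=wray(T,u,v);return o+d*(z-o[2])/d[2]
def wproj(T,p):
    k=vision.calibration('wrist');K=np.array(k['mtx']);M=T@np.array(k['T_tool_cam'])
    q=M[:3,:3].T@(np.array(p)-M[:3,3]);x,y,z=q[0],-q[1],-q[2];rr=np.hypot(x,y);th=np.arctan2(rr,z)
    return K[0,2]+K[0,0]*th*x/rr,K[1,2]+K[0,0]*th*y/rr
def proj(c,p):
    K,E=cam(c);q=E[:3,:3]@np.array(p)+E[:3,3];return K[0,0]*q[0]/-q[2]+K[0,2],-K[1,1]*q[1]/-q[2]+K[1,2]
E
python3 - <<'E'
from h import *
T0=lambda u,v:(120+u/3,130+v/3); S0=lambda u,v:(140+u/3,110+v/2.7)
print('ring',onz('top',*T0(675,252),.135),onz('scene',*S0(597,407),.135))
print('small',onz('top',*T0(405,195),.135),onz('scene',*S0(372,240),.135))
print('headtop',onz('top',*T0(105,178),.168),onz('scene',*S0(148,97),.16))
print('faces',onz('top',*T0(103,130),.157),onz('top',*T0(113,230),.157))
for a in [(602,178),(672,175),(609,278),(685,285)]:print('foot',onz('top',*T0(*a),.008))
print('post',onz('top',*T0(640,190),.15))
for a in [(68,155),(193,160),(190,235),(66,233)]:print('block',onz('top',*T0(*a),.072))
E
```

```text
ring [ 0.43611986 -0.28466354  0.135     ] [ 0.43447134 -0.28767622  0.135     ]
small [ 0.48244145 -0.04849941  0.135     ] [ 0.47926929 -0.05364591  0.135     ]
headtop [0.48885464 0.20580566 0.168     ] [0.4935867 0.2050709 0.16     ]
faces [0.53173436 0.21154122 0.157     ] [0.4459064  0.19955853 0.157     ]
foot [ 0.51769165 -0.24442055  0.008     ]
foot [ 0.52177429 -0.31328561  0.008     ]
foot [ 0.41996084 -0.25063027  0.008     ]
foot [ 0.4142506  -0.32457337  0.008     ]
post [ 0.48821168 -0.25134491  0.15      ]
block [0.52227478 0.26097599 0.072     ]
block [0.519514  0.1460038 0.072    ]
block [0.45003428 0.14647643 0.072     ]
block [0.45014379 0.25959294 0.072     ]
```

Run:
```python
from h import *
def st(): print(round(robot.current_time_s(),2),np.round(robot.current_tool_pos(),4),np.round(robot.current_eef_rot(),2),np.round(robot.current_joint_positions(),1))
robot.move_to([0.489,0.2045,0.285],[180,0,-172]); st()
T=toolT(); np.save('Tm.npy',T); save('wrist','wm')
robot.move_to([0.435,-0.286,0.252],[180,0,132]); st()
T=toolT(); np.save('Tr1.npy',T); save('wrist','wr1')
robot.move_to([0.435,-0.286,0.252],[180,0,-48]); st()
T=toolT(); np.save('Tr2.npy',T); save('wrist','wr2')
```

```text
2.45 [0.4883 0.206  0.2849] [ 1.7994e+02 -3.0000e-02 -1.7188e+02] [-33.1  14.5  10.7  86.2  -2.8  79.6  75.9]
4.3 [ 0.4363 -0.2842  0.2518] [ 1.7995e+02 -3.0000e-02  1.3222e+02] [ -4.7  17.6  46.6  92.  -13.2  76.   85.9]
4.6 [ 0.4354 -0.2855  0.252 ] [ 1.8000e+02 -1.0000e-02  1.3208e+02] [ -4.7  17.6  46.7  92.1 -13.1  76.   85.9]
```

Run:
```python
from h import *
q=np.array(robot.current_joint_positions(),float); q[6]-=180
robot.move_j(q.tolist()); robot.pause(0.2)
print(robot.current_time_s(),robot.current_tool_pos(),robot.current_eef_rot())
T=toolT(); np.save('Tr3.npy',T); save('wrist','wr3')
for f in ['wm','wr2','wr3']:
    T=np.load('T'+f[1:]+'.npy'); im=cv2.imread('pics/'+f+'.png'); c=wproj(T,[T[0,3],T[1,3],.168 if f=='wm' else .135]); print(f,c)
    x,y=int(c[0])-65,int(c[1])-50
    cv2.imwrite('pics/'+f+'z.png',cv2.resize(im[y:y+100,x:x+130],None,fx=6,fy=6,interpolation=2)); print(x,y)
```

```text
7.5 [ 0.43529085 -0.28567879  0.25199957] [-1.79997831e+02 -2.32471142e-03 -4.79463817e+01]
wm (np.float64(259.40926803114075), np.float64(194.55913612299665))
194 144
wr2 (np.float64(259.53771653551513), np.float64(194.4748904157998))
194 144
wr3 (np.float64(259.5532594416095), np.float64(194.44478021997895))
194 144
```

View pics/wmz.png

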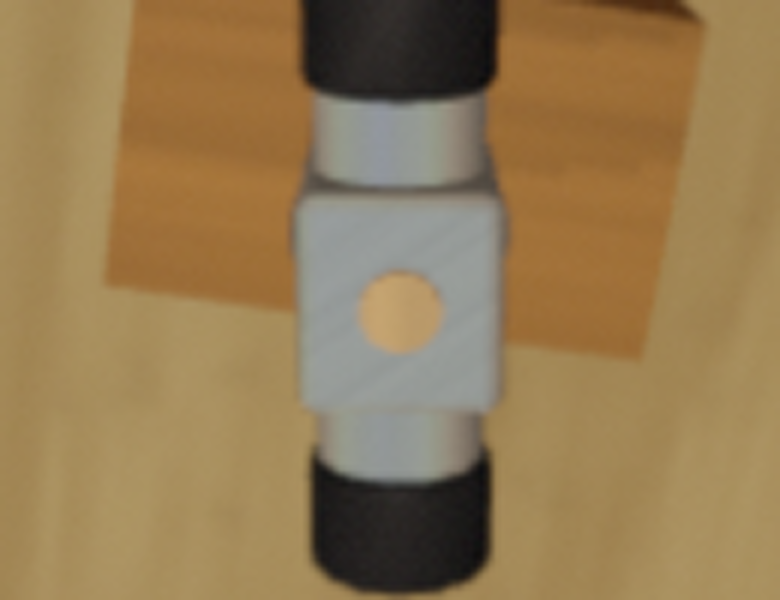

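View pics/wr2z.png

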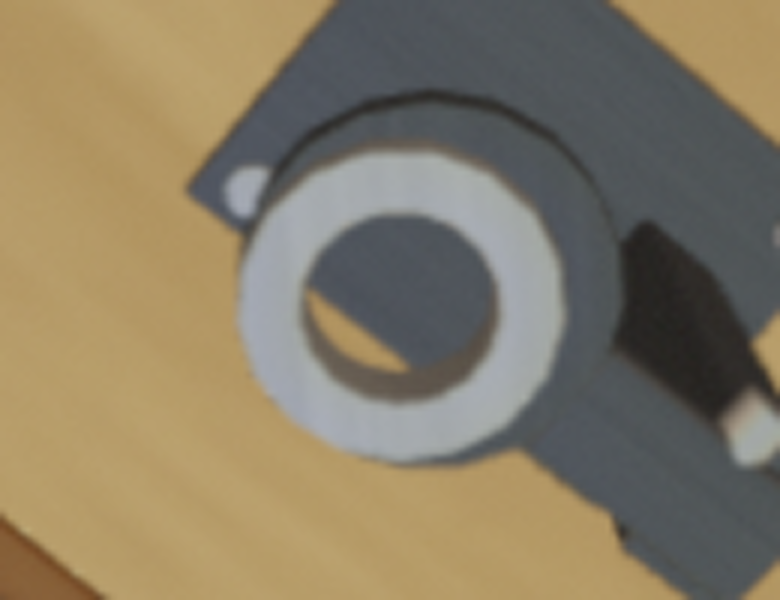

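View pics/wr3z.png

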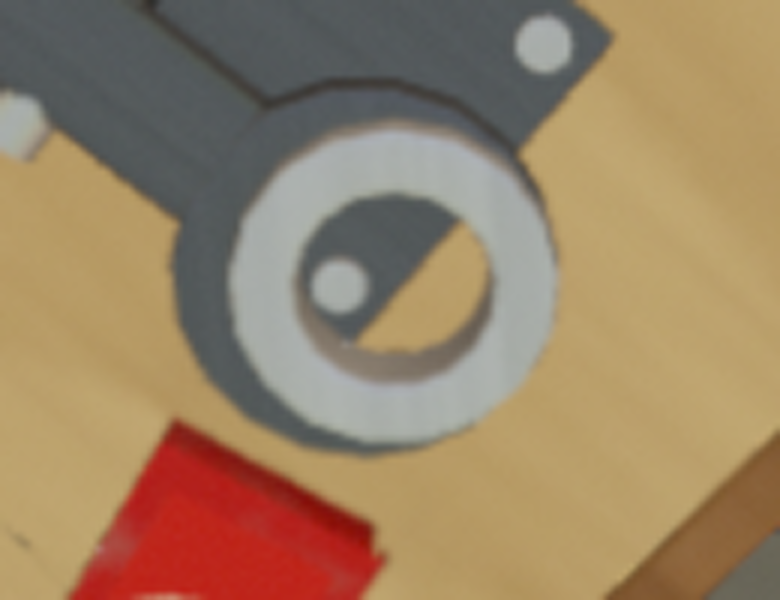

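Run:
```python
from h import *
res={}
for f in ['wr2','wr3']:
    im=cv2.imread('pics/'+f+'.png'); T=np.load('T'+f[1:]+'.npy')
    sub=cv2.resize(im[144:244,194:324],None,fx=6,fy=6,interpolation=cv2.INTER_CUBIC)
    m=((sub.min(2)>150)).astype(np.uint8)
    n,l,s,_=cv2.connectedComponentsWithStats(m)
    k=l[306 if f=='wr2' else 285, 270 if f=='wr2' else 262]
    m=(l==k).astype(np.uint8)
    cs,h=cv2.findContours(m,cv2.RETR_CCOMP,cv2.CHAIN_APPROX_NONE)
    cs=sorted(cs,key=len)[-2:]
    for c in cs:
        e=cv2.fitEllipse(c); print(f,len(c),np.round(e[0],1),np.round(e[1],1))
        u,v=194+(e[0][0]+.5)/6-.5,144+(e[0][1]+.5)/6-.5
        # world-plane circle fit
        P=np.array([wonz(T,194+(p[0][0]+.5)/6-.5,144+(p[0][1]+.5)/6-.5,.135)[:2] for p in c])
        A=np.c_[2*P,np.ones(len(P))];x=np.linalg.lstsq(A,(P**2).sum(1),rcond=None)[0]
        print('  ell',wonz(T,u,v,.135)[:2],'circ',x[:2],np.sqrt(x[2]+x[:2]@x[:2]))
T=np.load('Tm.npy')
for (a,b,z) in [(400,312,.169),(400,303,.168)]: print('mallet',wonz(T,194+a/6-.4,144+b/6-.4,z))
print(T[:3,3])
o=cv2.resize(cv2.imread('pics/wm.png')[100:290,180:340],None,fx=3,fy=3,interpolation=2); cv2.imwrite('pics/wmf.png',o)
```

```text
wr2 580 [399.5 307.9] [197.9 207.4]
  ell [ 0.43604473 -0.28537427] circ [ 0.43622825 -0.28557456] 0.014885552785526616
wr2 891 [399.5 305.5] [301.6 317.2]
  ell [ 0.43580171 -0.28510493] circ [ 0.436224   -0.28557142] 0.02274679302562264
wr3 580 [393.9 287.2] [196.6 208.1]
  ell [ 0.4372924  -0.28749924] circ [ 0.43712067 -0.28730842] 0.01477861594528275
wr3 898 [393.8 285. ] [306.5 319.1]
  ell [ 0.43753141 -0.28773781] circ [ 0.43711967 -0.28727506] 0.022879734139973393
mallet [0.48884092 0.20683848 0.169     ]
mallet [0.48782703 0.20669584 0.168     ]
[0.48834052 0.20602665 0.28485127]
```

View pics/wmf.png

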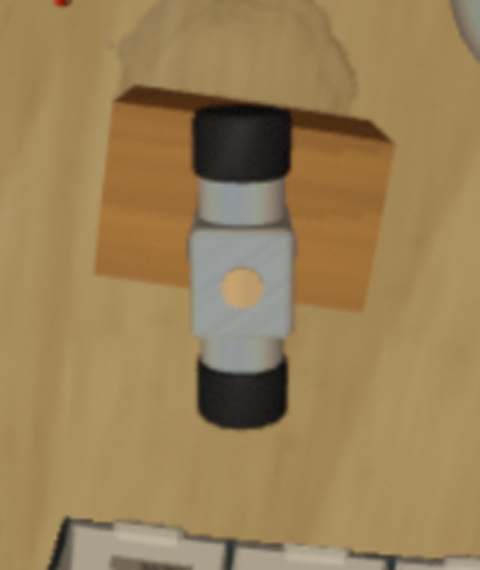

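```bash
cat >> h.py <<'E'
def st(): print(round(robot.current_time_s(),2),np.round(robot.current_tool_pos(),4),np.round(robot.current_eef_rot(),2),np.round(robot.current_contact_force(),2),round(robot.current_finger_gap(),3))
E
python3 - <<'E'
from h import *
robot.move_to([0.4893,0.2067,0.25],[180,0,-172]); robot.pause(.3); st()
print(robot.line_to([0.4893,0.2067,0.151],velocity=0.12,f_stop=8)); robot.pause(.2); st()
fingers.gripper_to(0.0,60); st()
save('wrist','g1')
robot.line_to([0.4893,0.2067,0.300],velocity=0.1); robot.pause(.2); st()
save('wrist','g2'); save('scene','g2s')
print(np.round(robot.current_joint_positions(),1))
E
```

```text
10.05 [0.4894 0.2064 0.2499] [-1.7999e+02 -1.0000e-02 -1.7204e+02] [0.17 0.11 0.26] 1.003
False
11.22 [0.4898 0.207  0.1518] [ 1.7998e+02  9.0000e-02 -1.7200e+02] [-0.27 -1.33 -0.13] 0.999
11.78 [0.4895 0.2068 0.1512] [ 1.7999e+02  3.0000e-02 -1.7200e+02] [-0.53  0.41  0.84] 0.339
13.67 [0.4892 0.2066 0.2996] [-1.7999e+02 -4.0000e-02 -1.7200e+02] [-0.57  0.19 -3.15] 0.341
[ 18.5  25.  -62.5  82.4  22.   85.9  54.7]
```

View pics/g2.png

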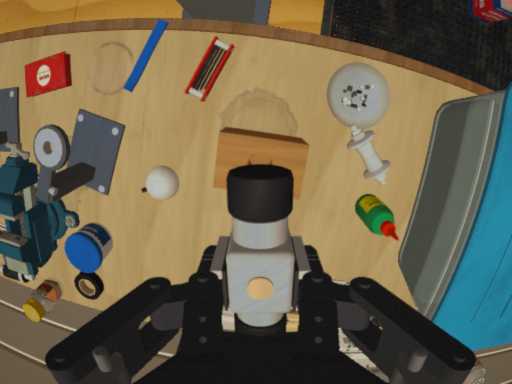

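View pics/g2s.png

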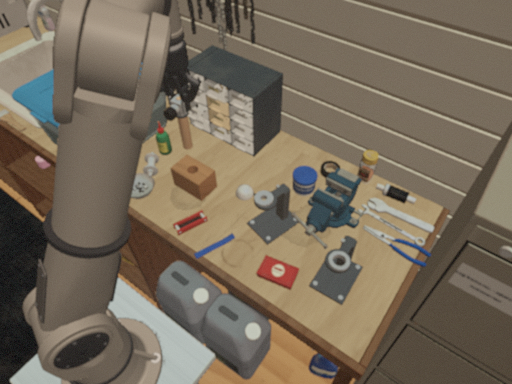

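Run:
```python
from h import *
T=toolT()
for u,v in [(261,288)]:
    p=wonz(T,u,v,T[2,3]+.0177); print('tool frame',T[:3,:3].T@(p-T[:3,3]))
print(wproj(T,T[:3,3]+[0,0,.0177]))
for y in [132,-48,-172,8,160,100,-20,40,70]:
    q=robot.inverse_kinematics([0.4367,-0.2864,0.295],[180,0,y]); print(y,None if q is None else np.round(q,1))
im=cv2.imread('pics/g2.png');cv2.imwrite('pics/g2z.png',cv2.resize(im[150:350,190:330],None,fx=3,fy=3,interpolation=2))
```

```text
tool frame [-8.79294822e-05  3.86164212e-05 -1.77000388e-02]
(np.float64(260.9098130496937), np.float64(287.82938105799354))
132 [ 69.2  19.9 -50.9  84.5  15.4  82.9  60.1]
-48 [-15.6  21.3  64.6  87.5 -19.3  83.4 -88.2]
-172 [ 76.2  24.1 -63.3  84.3  21.5  84.8 110.9]
8 [  5.9  14.4  32.4  86.8  -7.7  81.  -43.4]
160 [ 72.2  21.4 -56.   84.4  17.7  83.6  86.1]
100 [ 67.7  19.3 -48.6  84.5  14.4  82.7  28.9]
-20 [ -9.2  17.9  53.7  87.3 -14.5  82.1 -64.8]
40 [ 63.   17.6 -41.4  84.7  11.7  82.1 -28.7]
70 [ 67.9  19.3 -48.8  84.5  14.5  82.7  -1.2]
```

View pics/g2z.png

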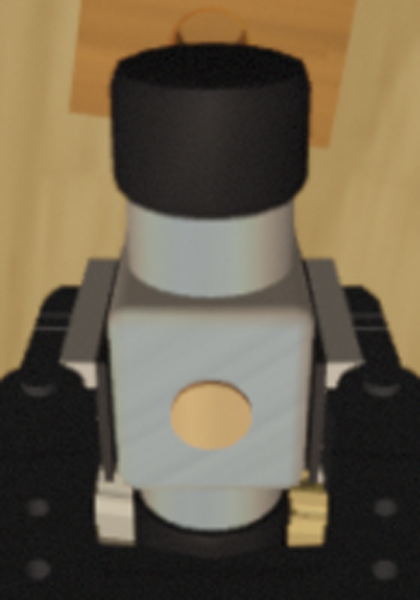

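```bash
python3 - <<'E'
from h import *
robot.line_to([0.43634,-0.28607,0.302],[180,0,132],velocity=0.2); robot.pause(.3); st()
robot.line_to([0.43634,-0.28607,0.279],velocity=0.06); robot.pause(.3); st()
r=robot.line_to([0.43634,-0.28607,0.262],velocity=0.02,f_stop=3); print(r); st()
save('wrist','p1'); save('scene','p1s'); save('top','p1t')
E
python3 - <<'E'
import cv2
im=cv2.imread('pics/p1s.png');cv2.imwrite('pics/p1sz.png',cv2.resize(im[170:320,270:420],None,fx=4,fy=4,interpolation=2))
E
```

```text
16.69 [ 0.4364 -0.2859  0.3021] [-180.      0.    132.01] [-0.83  0.05 -3.66] 0.341
17.52 [ 0.4365 -0.2862  0.2793] [1.7999e+02 4.0000e-02 1.3200e+02] [ 0.8  -0.79 -3.36] 0.34
False
18.52 [ 0.4364 -0.2861  0.2621] [1.7999e+02 2.0000e-02 1.3200e+02] [ 0.19  0.33 -2.49] 0.344
```

View pics/p1sz.png

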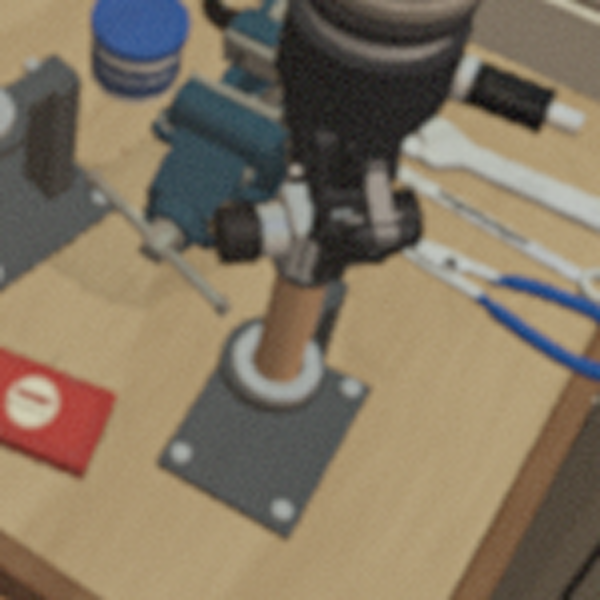

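View pics/p1.png

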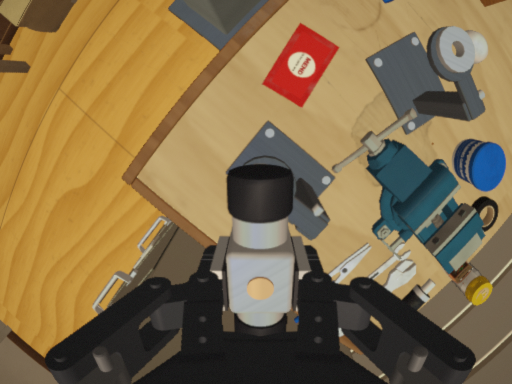

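Run:
```python
from h import *
for z in [0.235,0.205,0.175,0.168]:
    r=robot.line_to([0.43634,-0.28607,z],velocity=0.04,f_stop=4); print(r); st()
    if r: break
```

```text
False
19.5 [ 0.4365 -0.2861  0.2352] [1.7999e+02 3.0000e-02 1.3200e+02] [-0.09  0.18 -3.5 ] 0.34
False
20.4 [ 0.4366 -0.2862  0.2052] [1.7999e+02 3.0000e-02 1.3200e+02] [-0.12  0.08 -4.23] 0.345
False
21.3 [ 0.4366 -0.2861  0.1752] [1.7999e+02 3.0000e-02 1.3200e+02] [-0.12 -0.01 -4.47] 0.344
False
21.62 [ 0.436  -0.286   0.1676] [-1.7998e+02 -5.0000e-02  1.3200e+02] [ 0.52 -0.39 -2.87] 0.34
```

Run:
```python
from h import *
robot.pause(.3); st()
r=robot.line_to([0.43634,-0.28607,0.160],velocity=0.01,f_stop=3); print(r); st(); robot.pause(.3); st()
save('wrist','d1'); save('scene','d1s')
im=cv2.imread('pics/d1s.png');cv2.imwrite('pics/d1sz.png',cv2.resize(im[170:320,270:420],None,fx=4,fy=4,interpolation=2))
```

```text
21.93 [ 0.4365 -0.2861  0.1681] [1.7999e+02 2.0000e-02 1.3200e+02] [ 0.21 -0.36 -4.02] 0.342
True
22.42 [ 0.4364 -0.2861  0.1641] [-1.80e+02  1.00e-02  1.32e+02] [ 0.43 -0.36  5.96] 0.344
22.72 [ 0.4364 -0.2861  0.1641] [1.80e+02 1.00e-02 1.32e+02] [-0.02  0.38  5.39] 0.343
```

View pics/d1sz.png

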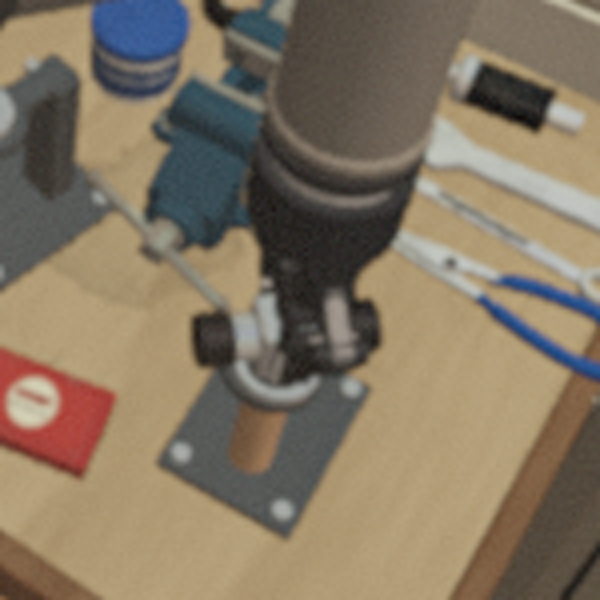

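Run:
```python
from h import *
fingers.gripper_to(0.45); st()
fingers.gripper_to(0.9); st()
p=robot.current_tool_pos()
robot.line_to([0.43634,-0.28607,0.29],velocity=0.1); robot.pause(.3); st()
T=toolT(); np.save('Te.npy',T)
save('wrist','e1'); save('scene','e1s')
im=cv2.imread('pics/e1s.png');cv2.imwrite('pics/e1sz.png',cv2.resize(im[170:320,270:420],None,fx=4,fy=4,interpolation=2))
im=cv2.imread('pics/e1.png');cv2.imwrite('pics/e1z.png',cv2.resize(im[120:280,160:360],None,fx=3.5,fy=3.5,interpolation=2))
```

```text
23.07 [ 0.4344 -0.2854  0.162 ] [-179.92   -0.27  131.99] [-0.26 -0.82  0.21] 0.448
23.53 [ 0.4348 -0.2855  0.1623] [-179.94   -0.23  131.99] [ 0.   -0.28 -0.17] 0.899
25.26 [ 0.4362 -0.286   0.2897] [-179.93   -0.26  132.  ] [ 0.53  0.22 -0.02] 0.9
```

View pics/e1sz.png

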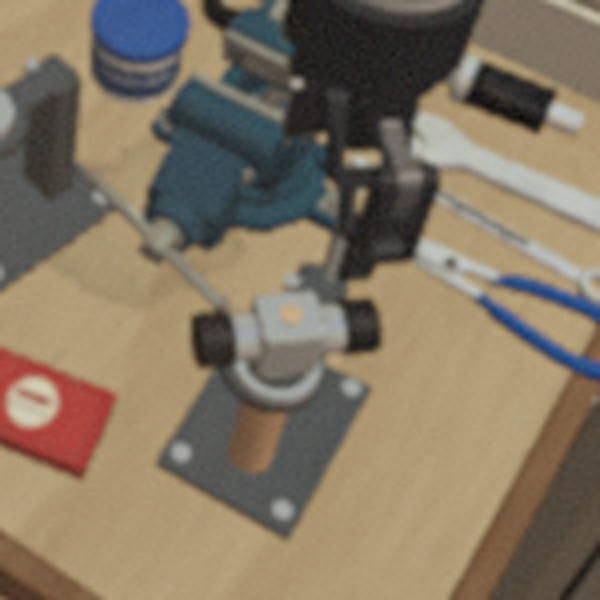

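View pics/e1z.png

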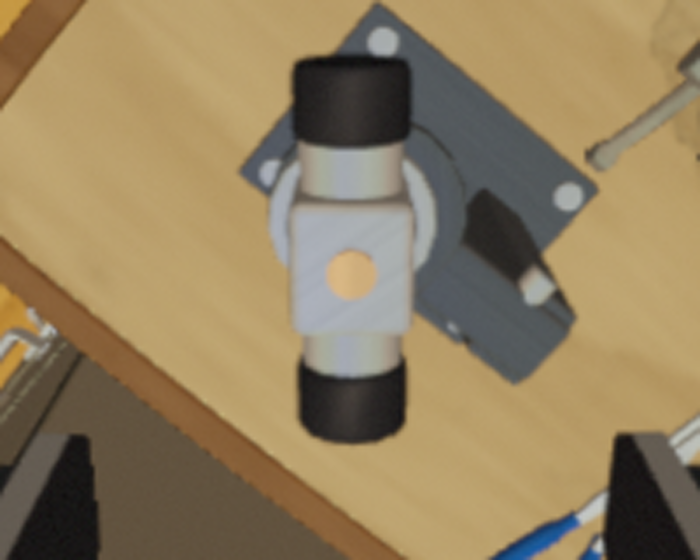

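Run:
```python
from h import *
T=np.load('Te.npy'); p=wonz(T,160+351/3.5-.4,120+274/3.5-.4,.182); print(p, 'minus bias', p[:2]-.00095*T[:2,0]-.00025*T[:2,1],'hole .43667 -.28644')
robot.line_to([0.43634,-0.28607,0.33],velocity=0.15); robot.pause(.5); a=save('wrist','f1'); robot.pause(.5); st()
b=vision.grab_frame('wrist'); print(np.abs(a.astype(int)-b).mean())
workorder.close_job()
```

```text
[ 0.43643946 -0.2867215   0.182     ] minus bias [ 0.43688935 -0.28759477] hole .43667 -.28644
26.82 [ 0.4363 -0.2861  0.33  ] [-179.93   -0.22  131.99] [-0.37 -0.52  0.75] 0.899
1.3117014567057292
the job is handed in; nothing more can be done
```

The mallet is hanging upright in the wider ring holder with its head resting on the ring, and I handed the job in at about 27 s of the 72 s allowed. The hand-in gave no verdict.

- **Finding the ring:** The camera pictures showed the right-hand holder has the wider bore. I located the hole in two wrist-camera views half a turn apart. They differed by about 2 mm, and I used their mean, (0.4367, -0.2864).
- **Lift and insertion:** I gripped the head and lifted the mallet clear of the block, with the head at about 0.30 m. I then felt downward over the estimated hole centre with a 3 N force stop. The handle went in on the first try, so no search was needed.
- **Seating:** I lowered it slowly until the flange touched at a tool height of 0.1641 m; I had predicted 0.1642 m. The contact force was about 10 N, well under the 35 N limit. I then opened the gripper and moved up clear.

**Last checks:**
- **Posture:** The scene and wrist pictures after release show the mallet upright, with its head on the ring and nothing touching it.
- **Head position:** The top of the head measures about 1.2 mm from the estimated hole centre. That is about the size of the play in the hole.
- **Motion:** Two frames 0.5 s apart differed on average by 1.3 grey levels, which I take as camera noise, so I saw no movement.
- **Not measured:** I did not measure the distance to the bush's middle or the tilt angle. I also did not compare the other bench items with their starting positions, though the arm met no contact near them.

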